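# Uncap and set the leaf moisture meter

### The job

Get the leaf moisture meter ready: draw the orange protective cap straight off the leaning probe without wrenching the probe, and stand it mouth down and upright in the round brass cap holder, lowering it in rather than dropping it. Then slide the meter's black slider until it stands level with the green marker and let go. The lamp bar hangs close above the probe, so come at the cap tilted along the probe and do not bump the stand or the lamp; leave the jar, the dial gauge and the blade where they are.

Things in the scene. Friction and masses are not known exactly. Their poses are not given: they have to be found in the camera images.
- cap: Orange plastic cap, a round cup 34 mm outside diameter and 58 mm long, 3.5 mm wall, 50 mm deep inside, 35 g. Sits loosely over the probe (2.5 mm play all round). Origin: centre of its open mouth; its z axis runs from the mouth to the closed end. On the probe z leans 28 degrees from vertical.
- cap_top (a point): Centre of the outer face of the cap's closed end, 58 mm from the mouth along the cap's z.
- cradle: Fixed grey stand, base 130 x 130 x 20 mm, holding a steel probe of 22 mm diameter that leans 28 degrees from vertical towards the stand's own -x. Origin: on the table; the base is centred 35 mm from it along +x. Two 10 mm rods at x = 92 mm, y = +-57 mm rise to z = 283 mm and carry the lamp bar.
- lamp_bar (a point): Middle of the white lamp bar, at (20, 0, 278) mm in the stand's frame; 24 mm thick, 200 mm long along the stand's y. It hangs close above the cap and blocks an approach from straight above; the way along the probe's axis is free.
- probe_tip (a point): Centre of the probe's upper end, at (-13, 0, 174) mm in the stand's frame; the closed end of the cap rests on it. The probe axis points up along (-0.469, 0, 0.883) in the stand's frame. The cap covers the last 50 mm; below it is a brass collar of 28 mm diameter.
- holder: Fixed cap holder: wooden block 85 x 85 x 15 mm with an open round brass cup on it, 54 mm outside, 44 mm inside diameter, rim at 35 mm over the table, 14 mm deep. Origin: on the table under the cup's centre; z up.
- holder_floor (a point): Centre of the cup's inner floor, 21 mm over the table; the cap's mouth rests here.
- meter: Fixed grey meter housing, 130 x 190 x 22 mm, with a black display block 40 mm high along its +x side (x from 20 to 65 mm, y from -75 to 75 mm). Origin: centre of its underside on the table. The slider track runs along its y at x = -25 mm (track 40 mm wide, top 36 mm over the table).
- slide (a joint): Slider position in m, 0 to 0.12, growing along the meter's +y; 0 is 60 mm to the -y side of the meter's centre. It moves with about 1.5 N and stays where it is left.
- slide_top (a point): Centre of the top of the black slider grip, 76.5 mm over the table. The grip is 28 mm along the meter's x, 20 mm along its y and 40 mm tall.
- marker: Bright green marker clip 14 x 8 x 18 mm standing on the meter beside the track, on the display side. Its y (same axes as the meter) is where the middle of the slider grip must stand. Origin: centre of its underside.
- jar: Loose amber glass jar with steel lid, 66 mm diameter, 75 mm tall. Leave alone. Origin: centre of its underside.
- gauge: Loose black dial gauge, 45 x 85 x 87 mm, white dials on both faces. Leave alone. Origin: centre of its underside.
- blade: Loose rolling blade, steel 55 x 130 x 4 mm with a dark wooden back 12 mm high, lying on a fixed wooden board of 130 x 200 x 18 mm. Leave alone. Origin: centre of its underside.
Not all that is in view belongs to the job. There is more than one size of the cap; the one meant has the size given above. Several things have the shape of the meter; the one meant has the colours described above.

How it is judged:
By the outcome, as a careful person would: the job done as asked, in the order asked, and still so for the second after the job is handed in, with the robot touching nothing.
It also fails if it takes over 64 s, if anything falls off the work surface, if the arm or the gripper's body presses on something with over 40 N, if the wrist force passes 120 N, or if a joint passes its speed limit or range.

### The arm

A 6-joint arm with a two-finger parallel gripper is mounted at the origin on the work surface. World frame = base frame: x ahead of the robot, y to its left, z up, the work surface at z = 0. Lengths are in m, angles in rad, forces in N, time in s.
With the tool pointing down it reaches from about 0.325 to 0.85 m from the base axis. Payload 15.5 kg.
Tool frame: the origin (TCP) lies at the very end of the fingers, on their centre line; the grasp point (between the pads) lies ctrl.grasp_offset behind it (ctrl.grasp_offset is the distance from the TCP to the grasp point, in m); z points along the fingers, y is the line along which they close (so a half turn about z gives the same grasp; the last joint's range is limited). The gripper opens to 91 mm and grips with 3 to 60 N. Pads are 32 mm wide; open, the fingers measure 118 mm over their backs; the gripper's body (76 mm by 178 mm) begins 60 mm behind the grasp point.
Start: joints at [1.185, 0.494, 1.345, -0, 1.302, -0.096], TCP at [0.179, 0.599, 0.214] pointing down, gripper open.
Joint ranges: [-2.91, 2.91], [-0.82, 2.16], [0.22, 2.67], [-1.22, 4.37], [0.12, 2.79], [-3.08, 3.08]. Speed limits (rad/s): [1.89, 1.89, 2.57, 3.01, 3.01, 3.01].

### API

Orientations are given as [roll, pitch, yaw] about the fixed x, y, z axes, in that order (R = Rz(yaw) Ry(pitch) Rx(roll)).
In Python, from workcell import ctrl gives the robot as it stands. The module is installed in compiled form; this text tells all that it offers.
- The arm moves only by the tool drive_tool, never from a script. Its argument "targets" is text: rows parted by semicolons, each of 7 numbers parted by spaces: the shift along the tool's x, y, z in units of 0.02 m (1.0 is 0.02 m), then the turn, a rotation vector about the tool's x, y, z in units of 0.1 rad (1.0 is 0.1 rad), then the closure, from 0 (fully open) to 1 (shut). A call has 1 to 10 rows; each row shifts and turns the commanded pose from where the row before left it, along the tool's axes as they then stand; what a row does not reach is not made up. A row lasts 1/8 s, in which the tool goes at most 62.5 mm and 10.7 degrees, less where a joint would pass 70% of its speed; a pose out of reach is approached as far as the arm can. A call with a number of a shift or a turn outside -1 to 1 is refused whole. A call with a gripper value outside its range is refused whole. The fingers move at their own pace and stop on an object; "newtons" is the grip in N (left out, the last holds). Time passes only in rows, so rows that do not move let the fingers close. It gives the time, the measured TCP pose, the force, the opening and the grip force at its end, in the units of the state.
- ctrl.state(): the state, without advancing time (a new reading comes with each control period).
- ctrl.read_camera(name): name is "scene" or "top" or "wrist"; returns a dict with "img" (384x512x3 uint8, blue, green, red), "fx", "fy", "cx", "cy" (pixels), "world_from_camera" (4x4, takes a point from camera to world coordinates). Camera axes: x right, y up, looking along -z (the intrinsics and any distortion apply to the point x, -y, -z); pixel columns grow to the right and rows downward; lengths in m; the calibration is good to about 2 mm. A picture is of the moment at which its call begins. There is no depth.
- ctrl.finish_job(): hands the job in; it is judged then, once.
The state is a dict: "time_s": time; "joint_positions": joint angles; "qvel": joint speeds; "joint_efforts": joint torques, N m; "eef_pos": TCP position; "tcp_rot": TCP orientation; "wrist_force": force on the tool from outside, world axes, zero at the start; "torque": the same for the moment, N m; "grip_width": finger opening in m; "finger_force": force on a finger pad.
Only numpy, scipy, OpenCV 4.12 (cv2) and the standard library are available. Lean on these libraries where they do the work, as an engineer would, in place of code of your own. Each camera call takes 0.05 s, during which the arm holds its last target. There are 200 camera calls.

## Working session

There is one attempt and no reset: what is moved stays moved. The work goes in short steps, Python scripts to look and compute and a tool call to move; the robot and the scene stay as the last step left them, time stands still between calls to the robot, and variables do not carry over. Pictures are saved under pics/ and viewed, at most 13 in all, crops included, and the job is handed in when it is done.

Besides the shell and the picture viewer there is one more tool, called after "Emit:" by a JSON object that holds its "name" and its "arguments". drive_tool: Moves the arm, as the interface text tells. Its arguments: {"type":"object","properties":{"targets":{"type":"string"},"newtons":{"type":"number"}},"required":["targets"]}

```bash
mkdir -p pics; python3 - <<'E'
from workcell import ctrl
import cv2,numpy as np,json
print(ctrl.state(), ctrl.grasp_offset)
for n in ("scene","top","wrist"):
    c=ctrl.read_camera(n); cv2.imwrite(f"pics/{n}0.png",c["img"])
    print(n,c["fx"],c["fy"],c["cx"],c["cy"],np.round(c["world_from_camera"],3).tolist(),[k for k in c])
a=cv2.imread("pics/scene0.png");b=cv2.imread("pics/top0.png")
cv2.imwrite("pics/both.png",cv2.resize(np.vstack([a,b]),None,fx=.78,fy=.78))
E
```

```text
{'time_s': 0.0, 'joint_positions': array([ 1.18552017e+00,  4.94229241e-01,  1.34610207e+00,  6.90214987e-06,
        1.30248518e+00, -9.55222993e-02]), 'qvel': array([ 0.00222522, -0.00109265, -0.00052963,  0.00054943,  0.00027294,
        0.00042207]), 'joint_efforts': array([ 3.18377097e-03, -8.78807116e+01, -3.81851828e+01,  7.09220697e-02,
        5.33518090e-02, -1.10077683e-04]), 'eef_pos': array([0.17844442, 0.59860784, 0.21331947]), 'tcp_rot': array([-3.14037504e+00, -1.23348132e-04,  2.85183688e+00]), 'wrist_force': array([-0.03467939, -1.13943435,  0.45646479]), 'torque': array([-0.03929528, -0.05409222, -0.02124801]), 'finger_force': 0.0, 'grip_width': 0.09155382607893346} 0.0188
scene 473.8474534130119 473.8474534130119 260.3477264306845 191.95422538062388 [[-0.442, -0.678, 0.588, 1.31], [0.897, -0.343, 0.278, 0.38], [0.013, 0.65, 0.76, 1.229], [0.0, 0.0, 0.0, 1.0]] ['img', 'fx', 'fy', 'cx', 'cy', 'world_from_camera']
top 366.6435857774865 366.6435857774865 256.3487483770785 187.38652998985103 [[-0.014, 0.997, -0.075, 0.411], [-1.0, -0.015, -0.009, -0.043], [-0.01, 0.075, 0.997, 1.034], [0.0, 0.0, 0.0, 1.0]] ['img', 'fx', 'fy', 'cx', 'cy', 'world_from_camera']
wrist 286.48240110068883 286.48240110068883 257.04851607491275 192.36668471744576 [[0.285, -0.918, -0.275, 0.099], [0.959, 0.273, 0.082, 0.622], [-0.001, -0.287, 0.958, 0.385], [0.0, 0.0, 0.0, 1.0]] ['img', 'fx', 'fy', 'cx', 'cy', 'world_from_camera']
```

View pics/scene0.png

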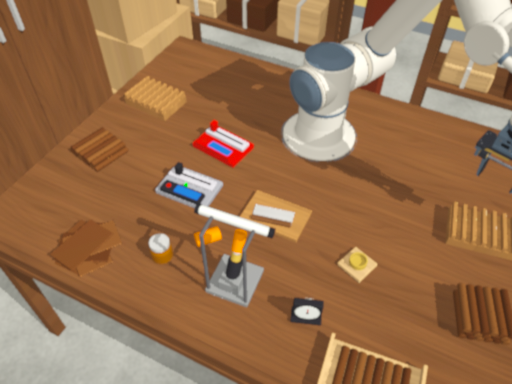

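View pics/top0.png

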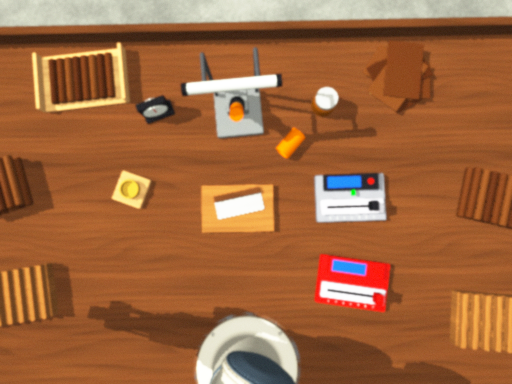

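The scene view shows the stand at (235,270) with the capped probe at (240,243), a loose decoy cap at (208,236), the holder at (357,260) and the grey meter at (190,187) with its slider at (179,168). In the top view the stand is at (240,110), the capped probe at (237,107), the holder at (131,189), the meter at (350,197), its slider at (375,206) and the green marker at (352,191).

```bash
cat > h.py <<'E'
import cv2,numpy as np
from workcell import ctrl
def ray(c,u,v):
    d=np.array([(u-c["cx"])/c["fx"],-(v-c["cy"])/c["fy"],-1.]); T=c["world_from_camera"]
    d=T[:3,:3]@d; return T[:3,3],d/np.linalg.norm(d)
def plane(c,p,z):
    o,d=ray(c,*p); return o+d*(z-o[2])/d[2]
def tri(c1,p1,c2,p2):
    o1,d1=ray(c1,*p1);o2,d2=ray(c2,*p2)
    s=np.linalg.lstsq(np.c_[d1,-d2],o2-o1,rcond=None)[0]
    a,b=o1+s[0]*d1,o2+s[1]*d2; return (a+b)/2,np.linalg.norm(a-b)
def proj(c,P):
    T=c["world_from_camera"]; q=T[:3,:3].T@(np.asarray(P)-T[:3,3]); return np.array([c["cx"]+c["fx"]*q[0]/-q[2],c["cy"]-c["fy"]*q[1]/-q[2]])
def blobs(img,lo,hi,amin=8):
    m=cv2.inRange(cv2.cvtColor(img,cv2.COLOR_BGR2HSV),lo,hi)
    n,l,s,ce=cv2.connectedComponentsWithStats(m)
    return m,[(ce[i].round(1).tolist(),s[i].tolist(),cv2.minAreaRect(np.argwhere(l==i)[:,::-1].astype(np.float32))) for i in range(1,n) if s[i][4]>=amin]
E
python3 - <<'E'
from h import *
R={"orange":((8,200,140),(20,255,255)),"green":((50,120,100),(75,255,255)),"yellow":((22,120,120),(32,255,255)),"white":((0,0,235),(180,25,255)),"black":((0,0,0),(180,255,45))}
for n in ("top","scene"):
    c=ctrl.read_camera(n)
    for k,(lo,hi) in R.items():
        for b in blobs(c["img"],lo,hi,5 if k=="green" else 15)[1]: 
            if 100<b[0][0]<400 and 50<b[0][1]<330: print(n,k,b[0],b[1],np.round(b[2][1],1),round(b[2][2]))
t=cv2.imread("pics/top0.png");s=cv2.imread("pics/scene0.png")
def cr(i,x,y,w,h): return cv2.resize(i[y:y+h,x:x+w],(400,300),interpolation=cv2.INTER_CUBIC)
cv2.imwrite("pics/crops.png",np.vstack([np.hstack([cr(t,180,45,120,90),cr(t,310,160,80,60)]),np.hstack([cr(s,180,200,120,90),cr(s,150,155,80,60)])]))
E
```

```text
top orange [315.0, 106.4] [311, 97, 14, 15, 63] [17.8  8.8] 52
top orange [236.1, 111.0] [230, 102, 13, 19, 200] [18. 12.] 90
top orange [291.1, 141.9] [275, 127, 31, 32, 436] [17.6 32. ] 41
top green [353.0, 191.5] [351, 189, 5, 6, 30] [5. 4.] 90
top yellow [284.4, 145.4] [279, 140, 15, 12, 67] [ 6.1 15.9] 50
top yellow [128.7, 188.5] [118, 178, 21, 22, 283] [18.7 21.5] 41
top white [231.5, 83.5] [187, 75, 89, 18, 875] [10.  88.9] 85
top white [329.4, 92.7] [319, 88, 19, 15, 115] [19.7  9.7] 34
top white [323.0, 101.2] [316, 95, 14, 13, 134] [12. 13.] 90
top white [345.1, 205.1] [319, 193, 64, 26, 774] [62.9 24. ] 5
top white [239.0, 205.9] [215, 194, 49, 25, 744] [16.1 46.7] 77
top white [365.9, 216.6] [364, 215, 5, 4, 15] [3. 4.] 90
top white [347.5, 291.9] [321, 282, 64, 22, 654] [63.3 14.9] 8
top black [183.5, 90.9] [182, 86, 4, 9, 15] [8.5 1.9] 72
top black [162.6, 109.6] [147, 97, 27, 25, 181] [19.7 27.2] 71
top black [237.2, 99.3] [232, 98, 11, 5, 23] [10.2  3.3] 11
top black [150.3, 103.1] [146, 101, 9, 6, 17] [3.  8.9] 68
top black [141.5, 108.2] [138, 103, 8, 10, 33] [6.4 
[... 523 characters left out ...]
ene yellow [235.6, 258.0] [231, 254, 10, 9, 62] [9.2 7.5] 8
scene white [359.3, 63.7] [349, 46, 19, 35, 333] [35.1 14.1] 79
scene white [381.4, 59.8] [366, 48, 30, 24, 286] [25.  26.1] 71
scene white [321.5, 81.5] [312, 71, 17, 23, 132] [25.1  7.4] 60
scene white [334.6, 124.1] [325, 118, 16, 15, 70] [ 6.  20.2] 37
scene white [348.3, 134.7] [343, 121, 12, 27, 200] [26. 11.] 90
scene white [228.2, 133.7] [219, 129, 19, 10, 21] [20.1  0.9] 27
scene white [243.1, 144.8] [238, 141, 10, 8, 22] [4.9 7.8] 45
scene white [204.8, 184.2] [190, 180, 25, 9, 43] [24.4  6.2] 5
scene white [233.9, 219.6] [199, 206, 69, 28, 493] [71.5  7. ] 18
scene black [228.1, 267.9] [227, 262, 4, 12, 16] [ 1.4 11.2] 13
```

View pics/crops.png

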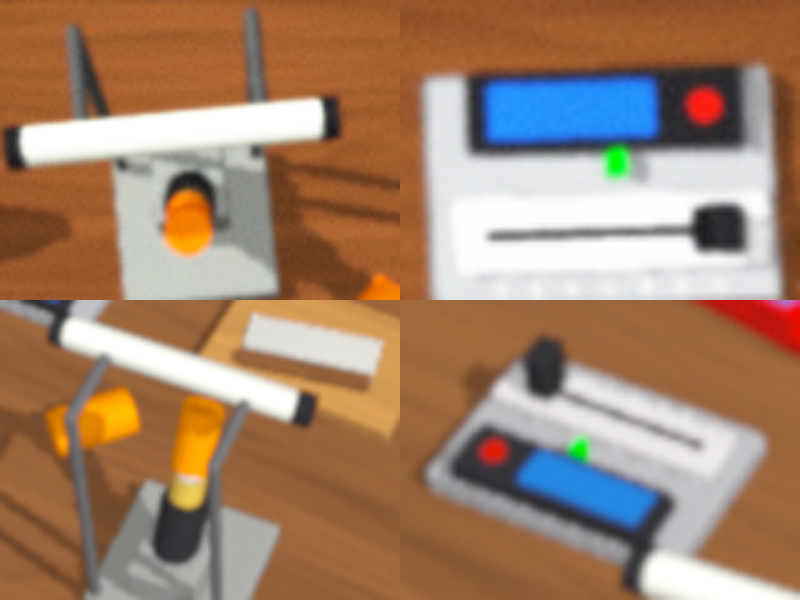

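The crops show the lamp bar from top pixels (184,89) to (279,80), the cap's closed face near top (236,114) and scene (241,231), and the green marker on the display side of the track, midway along the travel from the slider.

```bash
python3 - <<'E'
from h import *
t=ctrl.read_camera("top");s=ctrl.read_camera("scene")
L,e1=tri(t,(186.6,89.1),s,(268.5,231.2));R,e2=tri(t,(276.6,80.4),s,(198.6,208.7))
print("bar",L.round(4),R.round(4),e1,e2)
d=(L-R)[:2];yaw=np.arctan2(-d[0],d[1]);print("yaw",yaw,np.linalg.norm(L-R))
c,sn=np.cos(yaw),np.sin(yaw);Rz=np.array([[c,-sn,0],[sn,c,0],[0,0,1]])
o=(L+R)/2-Rz@[.02,0,.278];print("stand",o.round(4))
print("captop tri",tri(t,(236.2,114),s,(241.3,231.3)))
o[2]=0
ax=np.array([-.469,0,.883])
for k in (8,-21,-50):
    P=o+Rz@(np.array([-.013,0,.174])+ax*k/1000);print(k,P.round(4),proj(t,P).round(1),proj(s,P).round(1))
# base corners top at z=.02
def tc(x,y):return (180+x/3.333,45+y/3.333)
for p in [(124,299),(277,289)]: print("corner",plane(t,tc(*p),.02).round(4))
print("corner pred",(o+Rz@[-.03,.065,.02]).round(4),(o+Rz@[-.03,-.065,.02]).round(4))
print("holder",plane(t,(128.7,188.5),.030).round(4),plane(s,(358.2,260.6),.030).round(4),tri(t,(128.7,188.5),s,(358.2,260.6)))
print("marker",tri(t,(353,191.5),s,(185.3,184.5)))
def m(x,y):return (310+x/5,160+y/5)
def ms(x,y):return (150+x/5,155+(y-300)/5)
print("slider top",tri(t,m(725,222) if 0 else m(325,225),s,ms(545,350)), plane(t,m(322,226),.0765).round(4))
a=plane(t,m(88,236),.036);b=plane(t,m(295,230),.036);print("slot",a.round(4),b.round(4),"yaw",np.arctan2(-(a-b)[0],(a-b)[1]))
for q in [(28,78),(368,68)]: print("meter far corner",plane(t,m(*q),.022).round(4))
E
```

```text
bar [0.6789 0.1072 0.2783] [ 0.6949 -0.0836  0.2769] 0.00250577149486814 0.002712410458969093
yaw 0.08355974731235886 0.1914420872554387
stand [ 6.67e-01  1.01e-02 -4.00e-04]
captop tri (array([0.64948912, 0.01112606, 0.18169658]), np.float64(0.0026678758778491468))
8 [0.6503 0.0087 0.1811] [236.7 114. ] [239.9 231.3]
-21 [0.6638 0.0099 0.1555] [236.9 111.4] [238.1 240.5]
-50 [0.6774 0.011  0.1298] [237. 109.] [236.4 249.6]
corner [0.6372 0.074  0.02  ]
corner [ 0.6436 -0.055   0.02  ]
corner pred [0.6317 0.0724 0.02  ] [ 0.6425 -0.0572  0.02  ]
holder [0.4887 0.3181 0.03  ] [0.4918 0.3191 0.03  ] (array([0.48909786, 0.31913227, 0.02633382]), np.float64(0.0005144643681352544))
marker (array([ 0.47061142, -0.29649985,  0.03564534]), np.float64(0.0007532721698330822))
slider top (array([ 0.41479512, -0.17210128,  0.21504577]), np.float64(0.24398064402288944)) [ 0.4317 -0.3408  0.0765]
slot [ 0.4291 -0.2266  0.036 ] [ 0.4307 -0.3387  0.036 ] yaw 0.014321228564403097
meter far corner [ 0.5173 -0.1985  0.022 ]
meter far corner [ 0.5199 -0.3865  0.022 ]
```

```bash
cat >> h.py <<'E'
from scipy.spatial.transform import Rotation as Ro
def tool(z,y):
    z=np.array(z,float);z/=np.linalg.norm(z);y=np.array(y,float);y-=z*(y@z);y/=np.linalg.norm(y)
    return np.c_[np.cross(y,z),y,z]
def go(P,R):
    s=ctrl.state();R0=Ro.from_euler("xyz",s["tcp_rot"]).as_matrix()
    P=np.array(P)
    print("pos",s["eef_pos"].round(4),"shift units (old axes)",(R0.T@(P-s["eef_pos"])/.02).round(2),"(new axes)",(R.T@(P-s["eef_pos"])/.02).round(2),"turn",(Ro.from_matrix(R0.T@R).as_rotvec()/.1).round(2),"q",s["joint_positions"].round(2))
YS=.083
a=Ro.from_euler("z",YS).apply([-.4695,0,.8829]); tip=np.array([.6545,.0092,.174])
Rcap=tool(-a,[-np.sin(YS),np.cos(YS),0])
E
python3 -c "
from h import *
go([.50,.01,.34],Rcap)"
```

```text
pos [0.1786 0.5989 0.2138] shift units (old axes) [-23.82 -23.63  -6.31] (new axes) [-14.95 -30.67   0.8 ] turn [-0.91 -4.83 -3.65] q [ 1.19  0.49  1.35  0.    1.3  -0.1 ]
```

Emit:
{"name": "drive_tool", "arguments": {"targets": "-0.5 -0.5 -1 0 0 0 0;-1 -1 -1 0 0 0 0;-1 -1 -1 0 0 0 0;-1 -1 -1 0 0 0 0;-1 -1 -1 0 0 0 0;-1 -1 -1 0 0 0 0;-1 -1 -0.3 0 0 0 0;-1 -1 0 0 0 0 0;-1 -1 0 0 0 0 0;-1 -1 0 0 0 0 0"}}

```text
time_s: 1.6
eef_pos: [0.3068, 0.361, 0.3413]
tcp_rot: [3.14, 0.001, 2.852]
wrist_force: [1.0, 0.0, -0.7]
grip_width: 0.0911
finger_force: 0.0
```

Emit:
{"name": "drive_tool", "arguments": {"targets": "-1 -1 0 0 0 0 0;-1 -1 0 0 0 0 0;-1 -1 0 0 0 0 0;-1 -1 0 0 0 0 0;-1 -1 0 0 0 0 0;-1 -1 0 0 0 0 0;-1 -1 0 0 0 0 0;-1 -1 0 0 0 0 0;-1 -1 0 0 0 0 0;-1 -1 0 0 0 0 0"}}

```text
time_s: 2.85
eef_pos: [0.4409, 0.1123, 0.3413]
tcp_rot: [3.141, 0.001, 2.852]
wrist_force: [-0.4, 0.8, -0.3]
grip_width: 0.0912
finger_force: 0.0
```

Emit:
{"name": "drive_tool", "arguments": {"targets": "-1 -1 0 0 0 0 0;-1 -1 0 0 0 0 0;-1 -1 0 0 0 0 0;-1 -1 0 0 0 0 0;-0.3 -0.1 0 -0.2 -1 -0.7 0;0 0 0 -0.2 -1 -0.7 0;0 0 0 -0.2 -1 -0.7 0;0 0 0 -0.2 -1 -0.7 0;0 0 0 -0.1 -0.8 -0.8 0;0 0 0 0 0 0 0"}}

```text
time_s: 4.1
eef_pos: [0.4984, 0.0101, 0.3406]
tcp_rot: [-3.137, 0.487, -3.066]
wrist_force: [-0.2, -0.5, 0.1]
grip_width: 0.0914
finger_force: 0.0
```

```bash
python3 - <<'E'
from h import *
go(tip+.09*a,Rcap)
c=ctrl.read_camera("wrist");cv2.imwrite("pics/w1.png",c["img"])
for k in (8,-50): print(proj(c,tip+a*k/1000).round(1))
for b in blobs(c["img"],(8,200,140),(20,255,255),30)[1]: print(b)
E
```

```text
pos [0.4984 0.0101 0.3406] shift units (old axes) [-2.97 -0.62  6.51] (new axes) [-2.96 -0.69  6.51] turn [-0.08 -0.02 -0.06] q [-0.18 -0.03  1.83  0.15  0.88 -1.9 ]
[248.6 210.3]
[249.9 197.9]
```

View pics/w1.png

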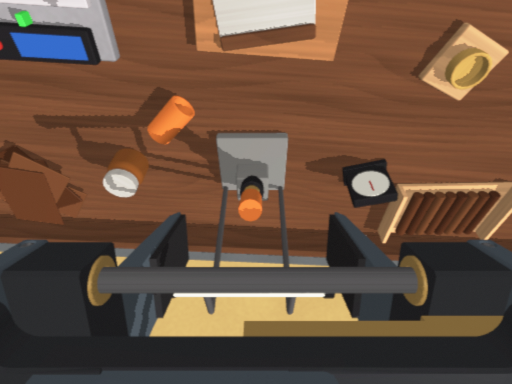

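The wrist view shows the stand centred, with the cap's closed face near (250,207) and its mouth near (252,190). The lamp bar is at row 294 behind the fingers, the decoy at (171,120) and the gauge at (371,184). I'll line up with the probe axis and measure from a second place.

Emit:
{"name": "drive_tool", "arguments": {"targets": "-1 -0.2 1 0 0 0 0;-1 -0.2 1 0 0 0 0;-1 -0.2 1 0 0 0 0;0 0 0 0 0 0 0;0 0 0 0 0 0 0"}}

```text
time_s: 4.78
eef_pos: [0.5816, 0.0047, 0.3152]
tcp_rot: [-3.138, 0.486, -3.065]
wrist_force: [-0.7, -1.3, -0.9]
grip_width: 0.0914
finger_force: 0.0
```

```bash
python3 - <<'E'
from h import *
go(tip+.09*a,Rcap)
c=ctrl.read_camera("wrist");cv2.imwrite("pics/w2.png",c["img"])
for k in (8,-50): print(proj(c,tip+a*k/1000).round(1))
for f in ("pics/w1.png","pics/w2.png"):
  i=cv2.imread(f)
  for b in blobs(i,(4,190,110),(20,255,255),80)[1]:
    if 200<b[0][0]<310: print(f,b)
cv2.imwrite("pics/w2c.png",cv2.resize(c["img"][140:290,180:330],(600,600),interpolation=cv2.INTER_CUBIC))
E
```

```text
pos [0.5816 0.0047 0.3152] shift units (old axes) [ 0.08 -0.05  3.45] (new axes) [ 0.09 -0.08  3.45] turn [-0.07 -0.03 -0.06] q [-0.16  0.13  1.73  0.14  0.82 -1.88]
[256.5 179.3]
[256.9 169. ]
pics/w1.png ([250.7, 196.0], [239, 189, 22, 19, 208], ((248.88999938964844, 197.23001098632812), (16.54629898071289, 22.34457778930664), 81.8698959350586))
pics/w1.png ([249.8, 213.4], [239, 208, 22, 13, 213], ((249.5, 214.0), (12.0, 21.0), 90.0))
pics/w2.png ([257.6, 163.2], [246, 157, 24, 16, 177], ((257.0741271972656, 164.10226440429688), (13.817422866821289, 23.433307647705078), 85.03025817871094))
pics/w2.png ([258.0, 183.4], [245, 176, 27, 17, 338], ((258.0, 184.0), (16.0, 26.0), 90.0))
```

View pics/w2c.png

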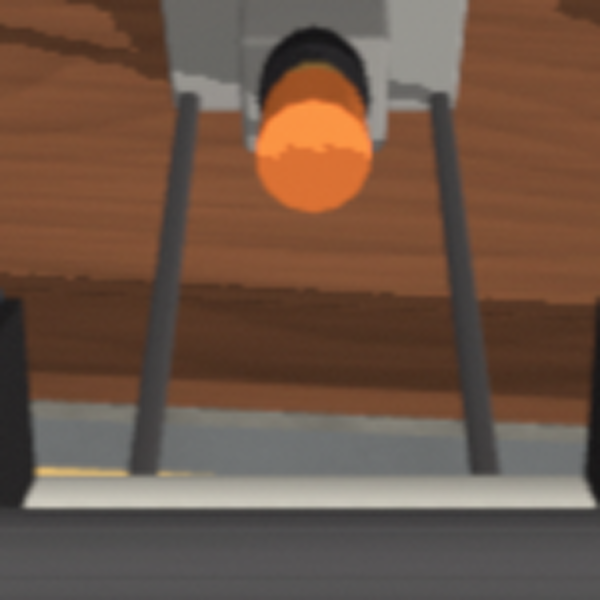

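The crop shows the cap's closed face centred at full-image pixel (258.5,179), radius 14.5 px. That is 2 px right of my prediction, so the cap sits about 2 mm further along +y.

```bash
sed -i 's/tip=np.array.*/tip=np.array([.654,.0113,.1743])/' h.py; python3 - <<'E'
from h import *
c=ctrl.read_camera("wrist")
o2,d2=ray(c,258.5,179.0); print("range plane",plane(c,(258.5,179.),.1814).round(4), (tip+.008*a).round(4))
go(tip+.05*a,Rcap);go(tip-.026*a,Rcap)
E
```

```text
range plane [0.6498 0.0111 0.1814] [0.6503 0.011  0.1814]
pos [0.5813 0.0047 0.3155] shift units (old axes) [0.08 0.06 5.45] (new axes) [0.09 0.03 5.45] turn [-0.07 -0.02 -0.06] q [-0.16  0.13  1.73  0.15  0.81 -1.88]
pos [0.5813 0.0047 0.3155] shift units (old axes) [0.07 0.09 9.25] (new axes) [0.09 0.03 9.25] turn [-0.07 -0.02 -0.06] q [-0.16  0.13  1.73  0.15  0.81 -1.88]
```

Emit:
{"name": "drive_tool", "arguments": {"targets": "0.1 0 1 -0.07 0 -0.06 0;0 0 1 0 0 0 0;0 0 1 0 0 0 0;0 0 1 0 0 0 0;0 0 1 0 0 0 0;0 0 0.4 0 0 0 0;0 0 0 0 0 0 0;0 0 0 0 0 0 0"}}

```text
time_s: 5.88
eef_pos: [0.6302, 0.0085, 0.2195]
tcp_rot: [-3.141, 0.488, -3.058]
wrist_force: [-0.1, 0.0, -0.8]
grip_width: 0.0913
finger_force: 0.0
```

```bash
python3 - <<'E'
from h import *
go(tip-.026*a,Rcap)
c=ctrl.read_camera("wrist")
print(proj(c,tip+a*.008).round(1),proj(c,tip-a*.05).round(1))
for b in blobs(c["img"],(4,190,110),(20,255,255),80)[1]:
    if 200<b[0][0]<310: print(b)
cv2.imwrite("pics/w3.png",c["img"])
E
```

```text
pos [0.6302 0.0085 0.2195] shift units (old axes) [0.   0.04 3.86] (new axes) [0.   0.04 3.86] turn [-0.   -0.01  0.01] q [-0.14  0.32  1.77  0.19  0.58 -1.93]
[258.1 213.7] [257.8 192.9]
([257.2, 206.0], [237, 177, 41, 56, 1247], ((256.25518798828125, 204.5620880126953), (54.976112365722656, 39.61269760131836), 85.2363510131836))
```

View pics/w3.png

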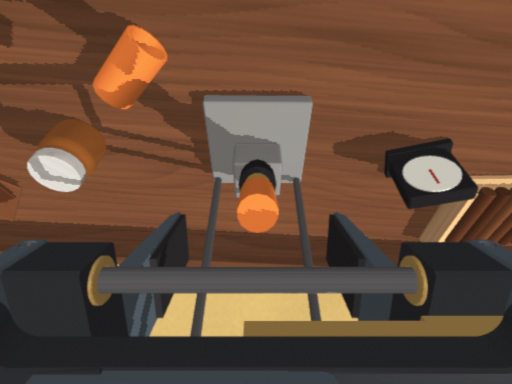

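The wrist view shows the closed face at about (258,212), against a prediction of (258,214), so alignment is good. I'll advance and close gently.

Emit:
{"name": "drive_tool", "arguments": {"targets": "0 0 1 0 0 0 0;0 0 1 0 0 0 0;0 0 1 0 0 0 0;0 0 0.85 0 0 0 0;0 0 0 0 0 0 0;0 0 0 0 0 0 0.3;0 0 0 0 0 0 0.5;0 0 0 0 0 0 0.5;0 0 0 0 0 0 0.5", "newtons": 8}}

```text
time_s: 7.05
eef_pos: [0.6661, 0.0115, 0.1509]
tcp_rot: [-3.141, 0.487, -3.058]
wrist_force: [0.7, -0.6, 0.1]
grip_width: 0.0539
finger_force: 0.0
```

Emit:
{"name": "drive_tool", "arguments": {"targets": "0 0 0 0 0 0 0.7;0 0 0 0 0 0 0.8;0 0 0 0 0 0 0.8;0 0 0 0 0 0 0.8", "newtons": 8}}

```text
time_s: 7.55
eef_pos: [0.6661, 0.0115, 0.1506]
tcp_rot: [-3.141, 0.487, -3.058]
wrist_force: [-0.3, 0.4, 0.7]
grip_width: 0.0332
finger_force: 8.0
```

Emit:
{"name": "drive_tool", "arguments": {"targets": "0 0 -0.3 0 0 0 0.8;0 0 -0.5 0 0 0 0.8;0 0 -0.7 0 0 0 0.8;0 0 -0.7 0 0 0 0.8;0 0 -0.7 0 0 0 0.8"}}

```text
time_s: 8.18
eef_pos: [0.6386, 0.0092, 0.203]
tcp_rot: [-3.141, 0.487, -3.058]
wrist_force: [0.9, 0.0, 0.3]
grip_width: 0.0336
finger_force: 8.0
```

Emit:
{"name": "drive_tool", "arguments": {"targets": "0 0 -0.7 0 0 0 0.8;0 0 -0.7 0 0 0 0.8;0 0 -0.7 0 0 0 0.8;0 0 -0.7 0 0 0 0.8;0 0 -0.7 0 0 0 0.8;0 0 -0.7 0 0 0 0.8;0 0 -0.7 0 0 0 0.8;0 0 -0.5 0 0 0 0.8;0 0 0 0 0 0 0.8"}}

```text
time_s: 9.3
eef_pos: [0.5888, 0.005, 0.2981]
tcp_rot: [-3.141, 0.488, -3.058]
wrist_force: [-0.1, 0.0, -1.0]
grip_width: 0.0333
finger_force: 8.0
```

```bash
python3 - <<'E'
from h import *
Rd=tool([0,0,-1],[0,1,0])
go([.489,.319,.20],Rd)
c=ctrl.read_camera("top");s=ctrl.read_camera("scene")
for n,i in (("t",c),("s",s)):
  for b in blobs(i["img"],(8,180,120),(20,255,255),30)[1]: 
    if 180<b[0][0]<300: print(n,b[0],b[1])
E
```

```text
pos [0.5888 0.005  0.2981] shift units (old axes) [ 5.53 16.06  2.61] (new axes) [ 4.99 15.7   4.9 ] turn [0.2  4.88 0.82] q [-0.16  0.16  1.74  0.16  0.77 -1.91]
t [200.6, 26.2] [129, 23, 133, 7, 504]
t [189.7, 70.5] [127, 44, 127, 82, 4613]
t [294.4, 129.0] [271, 108, 41, 54, 908]
t [234.3, 120.6] [229, 119, 11, 4, 34]
t [234.6, 128.5] [227, 127, 16, 4, 52]
t [211.8, 283.5] [162, 243, 100, 80, 5496]
s [248.2, 186.1] [241, 173, 15, 27, 313]
s [212.1, 235.2] [204, 225, 19, 20, 208]
s [196.6, 238.4] [193, 231, 8, 17, 89]
```

Emit:
{"name": "drive_tool", "arguments": {"targets": "1 0 -0.5 0 0 0 0.8;1 0 -0.5 0 0 0 0.8;1 0.5 -0.5 0 0 0 0.8;1 1 -0.5 0 0 0 0.8;1 1 -0.5 0 0 0 0.8;0.5 1 -0.2 0 0 0 0.8;0 1 0 0 0 0 0.8;0 1 0 0 0 0 0.8;0 1 0 0 0 0 0.8;0 1 0 0 0 0 0.8"}}

```text
time_s: 10.65
eef_pos: [0.454, 0.1451, 0.293]
tcp_rot: [-3.141, 0.486, -3.058]
wrist_force: [0.3, 0.2, -0.8]
grip_width: 0.0333
finger_force: 8.0
```

Emit:
{"name": "drive_tool", "arguments": {"targets": "0 1 0 0 0 0 0.8;0 1 0 0 0 0 0.8;0 1 0 0 0 0 0.8;0 1 0 0 0 0 0.8;0 1 0 0 0 0 0.8;0 0 0 0 1 0.2 0.8;0 0 0 0 1 0.2 0.8;0 0 0 0.1 1 0.2 0.8;0 0 0 0.1 1 0.2 0.8;0 0 0 0 0.9 0 0.8"}}

```text
time_s: 11.9
eef_pos: [0.446, 0.2442, 0.293]
tcp_rot: [3.139, -0.008, -3.138]
wrist_force: [0.3, 0.0, -0.2]
grip_width: 0.0335
finger_force: 8.0
```

```bash
python3 - <<'E'
from h import *
Rd=tool([0,0,-1],[0,1,0])
go([.489,.319,.20],Rd);print(ctrl.state()["grip_width"])
c=ctrl.read_camera("wrist");cv2.imwrite("pics/w4.png",c["img"]);print(proj(c,[.4895,.319,.035]))
E
```

```text
pos [0.446  0.2442 0.293 ] shift units (old axes) [-2.2   3.72  4.64] (new axes) [-2.15  3.74  4.65] turn [ 0.02 -0.08  0.04] q [ 0.38  0.26  1.5   0.01  1.39 -1.2 ]
0.033458959695016215
[304.34362741 192.23924478]
```

View pics/w4.png

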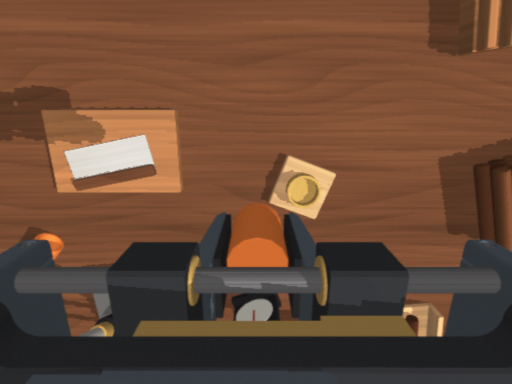

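The wrist view shows the cap held between the fingers at (257,240), and the holder's cup at about (302,189).

Emit:
{"name": "drive_tool", "arguments": {"targets": "0 1 1 0 0 0 0.8;0 1 1 0 -0.08 0.04 0.8;0 1 1 0 0 0 0.8;0 0.7 0.8 0 0 0 0.8;0 0 0 0 0 0 0.8;0 0 0 0 0 0 0.8"}}

```text
time_s: 12.7
eef_pos: [0.4459, 0.3179, 0.2181]
tcp_rot: [3.139, 0.005, 3.141]
wrist_force: [0.1, 0.1, -0.5]
grip_width: 0.0332
finger_force: 8.0
```

```bash
python3 - <<'E'
from h import *
c=ctrl.read_camera("wrist");i=c["img"];cv2.imwrite("pics/w5.png",i)
print(ctrl.state()["eef_pos"],proj(c,[.4895,.319,.035]))
m=cv2.inRange(cv2.cvtColor(i,cv2.COLOR_BGR2HSV),(20,120,60),(34,255,255));m[230:]=0;m=cv2.morphologyEx(m,cv2.MORPH_CLOSE,np.ones((5,5)))
cs=max(cv2.findContours(m,cv2.RETR_EXTERNAL,cv2.CHAIN_APPROX_NONE)[0],key=cv2.contourArea)
print(cv2.boundingRect(cs),cv2.fitEllipse(cs))
x,y,w,h=cv2.boundingRect(cs)
cv2.imwrite("pics/w5c.png",np.hstack([cv2.resize(i[120:270,180:330],(400,400),interpolation=cv2.INTER_CUBIC),cv2.resize(cv2.cvtColor(m,8)[120:270,180:330],(400,400))]))
E
```

```text
[0.44600202 0.31782938 0.21835668] [257.58818514 206.32008774]
(238, 187, 40, 23) ((257.1888427734375, 200.84474182128906), (25.573171615600586, 37.436649322509766), 95.7287826538086)
```

View pics/w5c.png

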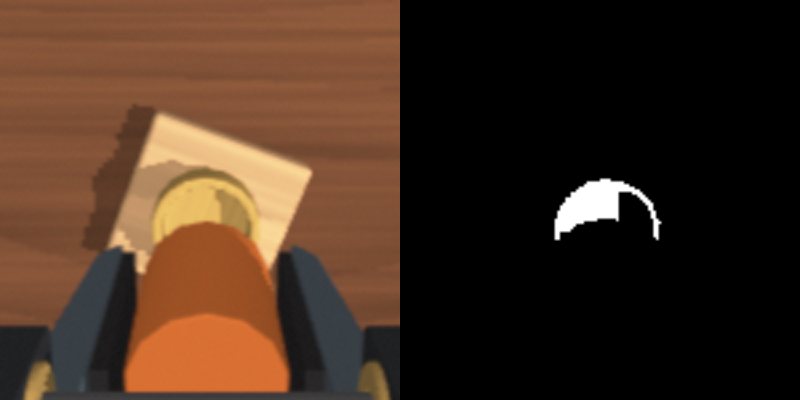

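The crop shows the cup with its sides at columns 237 and 277.5, centred on 257.4, and its robot-side edge at row 183. I'll compare those with the predicted edges.

```bash
python3 - <<'E'
from h import *
c=ctrl.read_camera("wrist")
for P in ([.4895-.027,.319,.035],[.4895-.022,.319,.035],[.4895-.027,.319,.015],[.4895,.346,.035],[.4895,.292,.035]): print(P,proj(c,P).round(1))
i=c["img"]
for r in range(176,206): print(r,i[r,257].tolist(),end=' ')
i4=cv2.imread("pics/w4.png");m=cv2.inRange(cv2.cvtColor(i4,cv2.COLOR_BGR2HSV),(20,120,60),(34,255,255))[150:230,270:340]
ys,xs=np.nonzero(m);print("\nw4 bbox",xs.min()+270,xs.max()+270,ys.min()+150,ys.max()+150)
t=ctrl.read_camera("top")
a=np.linspace(0,2*np.pi,40)
for r,z in ((.027,.035),(.022,.035),(.027,.015)):
  p=np.array([proj(t,[.4895+r*np.cos(q),.319+r*np.sin(q),z]) for q in a]);print("top pred",p.min(0).round(1),p.max(0).round(1))
E
```

```text
[0.46249999999999997, 0.319, 0.035] [257.6 186.3]
[0.46749999999999997, 0.319, 0.035] [257.6 190. ]
[0.46249999999999997, 0.319, 0.015] [257.5 182.3]
[0.4895, 0.346, 0.035] [278.2 206.1]
[0.4895, 0.292, 0.035] [237.  206.1]
176 [136, 194, 239] 177 [136, 194, 238] 178 [135, 194, 238] 179 [133, 190, 237] 180 [134, 192, 238] 181 [131, 187, 234] 182 [97, 142, 185] 183 [59, 104, 133] 184 [54, 99, 127] 185 [58, 109, 139] 186 [77, 144, 183] 187 [101, 188, 232] 188 [101, 190, 233] 189 [102, 190, 233] 190 [102, 189, 232] 191 [102, 190, 233] 192 [102, 190, 234] 193 [102, 191, 234] 194 [102, 192, 234] 195 [103, 192, 235] 196 [103, 193, 235] 197 [103, 193, 235] 198 [102, 191, 234] 199 [101, 189, 233] 200 [101, 188, 233] 201 [99, 186, 231] 202 [92, 173, 223] 203 [48, 100, 168] 204 [37, 83, 157] 205 [37, 82, 157] 
w4 bbox 288 320 176 207
top pred [117.9 178.3] [137.5 197.9]
top pred [119.7 180.1] [135.7 196.1]
top pred [120.7 179. ] [139.9 198.2]
```

Emit:
{"name": "drive_tool", "arguments": {"targets": "-1 0.05 0 0 0 0 0.8;-1 0 0 0 0 0 0.8;-0.15 0 0.5 0 0 0 0.8;0 0 1 0 0 0 0.8;0 0 1 0 0 0 0.8;0 0 1 0 0 0 0.8;0 0 1 0 0 0 0.8;0 0 0 0 0 0 0.8"}}

```text
time_s: 13.85
eef_pos: [0.4875, 0.3187, 0.1266]
tcp_rot: [3.14, 0.001, 3.141]
wrist_force: [-0.7, 0.2, 0.4]
grip_width: 0.0338
finger_force: 8.0
```

```bash
python3 - <<'E'
from h import *
go([.4893,.319,.046],tool([0,0,-1],[0,1,0]))
s=ctrl.read_camera("scene");t=ctrl.read_camera("top")
c=ctrl.read_camera("wrist")
m=tool([0,0,-1],[0,1,0])
cv2.imwrite("pics/s6.png",np.hstack([cv2.resize(s["img"][190:290,310:410],(400,400),interpolation=cv2.INTER_CUBIC),cv2.resize(c["img"][150:300,180:330],(400,400),interpolation=cv2.INTER_CUBIC)]))
e=ctrl.state()["eef_pos"]
for k in (-.0232,.0348):print(proj(s,e+[0,0,k]),proj(c,e+[0,0,k]))
E
```

```text
pos [0.4875 0.3187 0.1266] shift units (old axes) [-0.08  0.01  4.03] (new axes) [-0.09  0.01  4.03] turn [ 0.01  0.01 -0.  ] q [ 0.48  0.53  1.55  0.    1.05 -1.09]
[363.11790095 245.68240736] [257.45348333 224.69647733]
[366.84804735 233.83872363] [257.94463167 267.67867463]
```

View pics/s6.png

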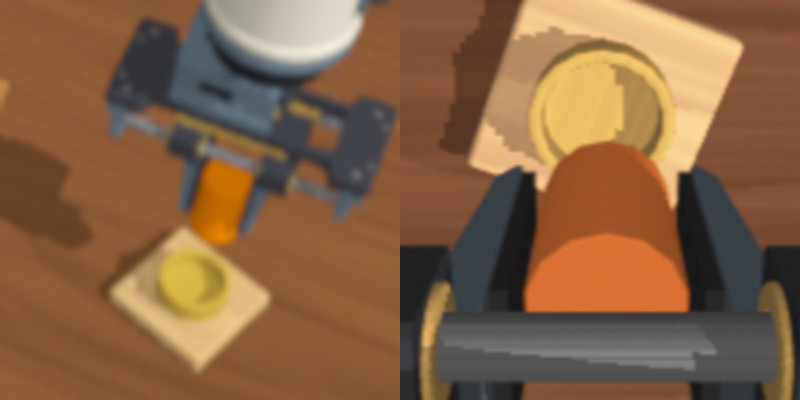

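The left panel shows the cap hanging upright over the cup, and the right panel agrees, with the mouth edge at row 203 where expected. I'll lower it.

Emit:
{"name": "drive_tool", "arguments": {"targets": "-0.08 0 1 0 0 0 0.8;0 0 1 0 0 0 0.8;0 0 0.8 0 0 0 0.8;0 0 0.5 0 0 0 0.8;0 0 0.3 0 0 0 0.8;0 0 0.1 0 0 0 0.8;0 0 0.1 0 0 0 0.8;0 0 0 0 0 0 0.8"}}

```text
time_s: 15.0
eef_pos: [0.491, 0.3196, 0.052]
tcp_rot: [3.139, 0.004, 3.141]
wrist_force: [-0.1, -1.0, -0.7]
grip_width: 0.0333
finger_force: 8.0
```

Emit:
{"name": "drive_tool", "arguments": {"targets": "0 0 0.06 0 0 0 0.8;0 0 0.06 0 0 0 0.8;0 0 0.06 0 0 0 0.8;0 0 0 0 0 0 0.8"}}

```text
time_s: 15.5
eef_pos: [0.4909, 0.3196, 0.0482]
tcp_rot: [3.139, 0.004, 3.141]
wrist_force: [0.1, 0.5, -0.7]
grip_width: 0.0334
finger_force: 8.0
```

Emit:
{"name": "drive_tool", "arguments": {"targets": "0.06 0 0.05 0 0 0 0.8;0 0 0.05 0 0 0 0.8;0 0 0 0 0 0 0.8"}}

```text
time_s: 15.88
eef_pos: [0.4897, 0.3196, 0.0462]
tcp_rot: [3.139, 0.004, 3.141]
wrist_force: [-0.1, 0.4, -0.5]
grip_width: 0.0335
finger_force: 8.0
```

Emit:
{"name": "drive_tool", "arguments": {"targets": "0 0 0.05 0 0 0 0.8;0 0 0 0 0 0 0.8"}}

```text
time_s: 16.12
eef_pos: [0.4897, 0.3196, 0.0452]
tcp_rot: [3.139, 0.004, 3.141]
wrist_force: [0.2, -0.1, -0.7]
grip_width: 0.0336
finger_force: 8.0
```

Emit:
{"name": "drive_tool", "arguments": {"targets": "0 0 0.05 0 0 0 0.8;0 0 0 0 0 0 0.8"}}

```text
time_s: 16.38
eef_pos: [0.4901, 0.3197, 0.0445]
tcp_rot: [3.139, 0.005, 3.141]
wrist_force: [0.4, -1.3, 4.2]
grip_width: 0.0334
finger_force: 8.0
```

Emit:
{"name": "drive_tool", "arguments": {"targets": "0 0 0 0 0 0 0.55;0 0 0 0 0 0 0.5;0 0 0 0 0 0 0.4;0 0 0 0 0 0 0.3;0 0 0 0 0 0 0.2;0 0 0 0 0 0 0.2;0 0 -0.4 0 0 0 0.2;0 0 -0.8 0 0 0 0.2;0 0 -1 0 0 0 0.2;0 0 -1 0 0 0 0.2"}}

```text
time_s: 17.62
eef_pos: [0.4897, 0.3196, 0.1101]
tcp_rot: [3.139, 0.005, 3.141]
wrist_force: [-0.7, 0.8, -0.2]
grip_width: 0.073
finger_force: 0.0
```

Emit:
{"name": "drive_tool", "arguments": {"targets": "0 0 -1 0 0 0 0.4;0 0 -1 0 0 0 0.4;0 0 -1 0 0 0 0.4;0 0 -1 0 0 0 0.4;0.3 -1 -0.5 0 0 0 0.4;0.3 -1 -0.5 0 0 0 0.4;0.3 -1 0 0 0 0 0.4;0.3 -1 0 0 0 0 0.4;0.3 -1 0 0 0 0 0.4;0.3 -1 0 0 0 0 0.4"}}

```text
time_s: 18.88
eef_pos: [0.4525, 0.1978, 0.2075]
tcp_rot: [3.139, 0.004, 3.141]
wrist_force: [-0.8, -0.6, -0.5]
grip_width: 0.055
finger_force: 0.0
```

```bash
python3 - <<'E'
from h import *
t=ctrl.read_camera("top");s=ctrl.read_camera("scene")
z=.079
for n,c in (("t",t),("s",s)): print(n,"pred top",proj(c,[.4895,.3193,z]).round(1),"pred mid",proj(c,[.4895,.3193,.05]).round(1),[b[:2] for b in blobs(c["img"],(8,180,120),(20,255,255),30)[1] if abs(b[0][0]-proj(c,[.49,.319,z])[0])<25 and abs(b[0][1]-proj(c,[.49,.319,z])[1])<30])
cv2.imwrite("pics/chk.png",np.hstack([cv2.resize(s["img"][210:290,315:395],(400,400)),cv2.resize(t["img"][150:230,90:170],(400,400))]))
go([.4305,-.3405,.17],tool([0,0,-1],[-.014,1,0]))
# marker/slider geometry
print("marker",tri(t,(353,191.5),s,(185.3,184.5))[0])
E
```

```text
t pred top [121.6 186.9] pred mid [125.6 187.7] []
s pred top [361.4 250.9] pred mid [359.7 256.4] [([360.2, 255.5], [353, 246, 16, 20, 226])]
pos [0.4522 0.1972 0.2077] shift units (old axes) [  1.05 -26.89   1.82] (new axes) [  1.46 -26.87   1.88] turn [ 0.02  0.03 -0.16] q [ 0.29  0.32  1.67  0.    1.15 -1.28]
marker [ 0.47061142 -0.29649985  0.03564534]
```

View pics/chk.png

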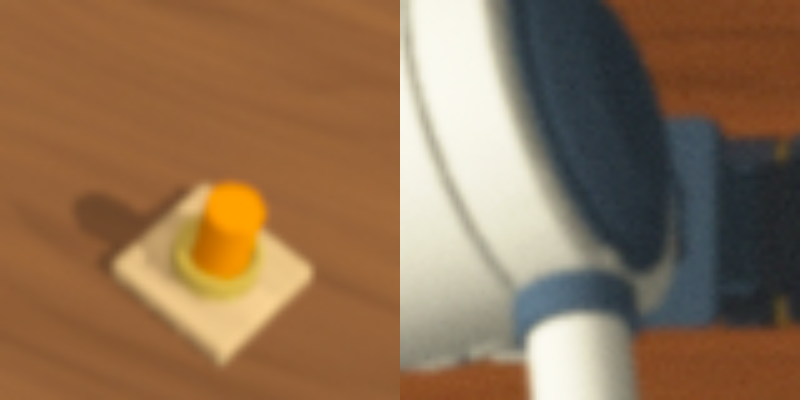

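The cap stands upright in the brass cup (left panel). Now for the slider.

Emit:
{"name": "drive_tool", "arguments": {"targets": "0.2 -1 0 0 0 0 0.4;0.2 -1 0 0 0 0 0.4;0.2 -1 0 0 0 0 0.4;0.2 -1 0 0 0 0 0.4;0.2 -1 0 0 0 0 0.4;0 -1 0 0 0 0 0.4;0 -1 0 0 0 0 0.4;0 -1 0 0 0 0 0.4;0 -1 0 0 0 0 0.4;0 -1 0 0 0 0 0.4"}}

```text
time_s: 20.23
eef_pos: [0.4332, -0.0014, 0.2072]
tcp_rot: [3.139, 0.004, 3.141]
wrist_force: [0.4, 0.4, 0.8]
grip_width: 0.0547
finger_force: 0.0
```

Emit:
{"name": "drive_tool", "arguments": {"targets": "0 -1 0 0 0 -0.16 0.3;0 -1 0 0 0 0 0.3;0 -1 0 0 0 0 0.3;0 -1 0 0 0 0 0.3;0 -1 0 0 0 0 0.3;0 -1 0 0 0 0 0.3;0 -1 0 0 0 0 0.3;0 -1 0 0 0 0 0.3;0 -1 0 0 0 0 0.3;0 -1 0 0 0 0 0.3"}}

```text
time_s: 21.48
eef_pos: [0.4359, -0.2018, 0.2067]
tcp_rot: [3.139, 0.004, -3.126]
wrist_force: [0.4, -0.1, -1.2]
grip_width: 0.064
finger_force: 0.0
```

Emit:
{"name": "drive_tool", "arguments": {"targets": "1 -1 0 0 0 0 0.3;1 -1 0 0 0 0 0.3;1 -1 0 0 0 0 0.3;1 -1 0 0 0 0 0.3;0 0 0 0 0 0 0.3;0 0 0 0 0 0 0.3"}}

```text
time_s: 22.22
eef_pos: [0.3573, -0.2821, 0.2062]
tcp_rot: [3.139, 0.004, -3.126]
wrist_force: [-0.3, -0.5, -0.4]
grip_width: 0.0639
finger_force: 0.0
```

```bash
python3 - <<'E'
from h import *
go([.4317,-.3408,.052],tool([0,0,-1],[-.014,1,0]))
c=ctrl.read_camera("wrist");i=c["img"];cv2.imwrite("pics/w7.png",i)
print("pred slider",proj(c,[.4317,-.3408,.0765]).round(1),"marker",proj(c,[.4706,-.2965,.036]).round(1))
print([b for b in blobs(i,(50,120,100),(75,255,255),20)[1]])
E
```

```text
pos [ 0.3573 -0.2821  0.2062] shift units (old axes) [-3.64 -3.01  7.72] (new axes) [-3.68 -2.99  7.71] turn [0.03 0.04 0.01] q [-0.8   0.26  1.76  0.01  1.12 -2.39]
pred slider [205.3 246.1] marker [244.7 258.5]
[([244.2, 256.2], [241, 248, 7, 16, 95], ((244.0, 255.5), (15.0, 6.0), 90.0))]
```

View pics/w7.png

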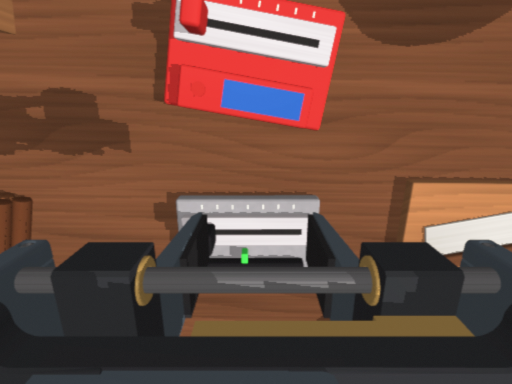

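The wrist view shows the marker at (244,256), within 1 px of the prediction. The slider is hidden behind the left finger at about (207,235), so I'll shift sideways to see it.

Emit:
{"name": "drive_tool", "arguments": {"targets": "0.5 -1 0 0 0 0 0.2;0.5 -1 0 0 0 0 0.2;0.5 -1 0 0 0 0 0.2;0 0 0 0 0 0 0.2;0 0 0 0 0 0 0.2"}}

```text
time_s: 22.9
eef_pos: [0.3285, -0.3417, 0.2058]
tcp_rot: [3.139, 0.004, -3.125]
wrist_force: [-0.3, 0.2, 0.3]
grip_width: 0.0728
finger_force: 0.0
```

```bash
python3 - <<'E'
from h import *
c=ctrl.read_camera("wrist");i=c["img"]
s=ctrl.state();print(s["eef_pos"])
print("pred slider",proj(c,[.4317,-.3408,.0765]).round(1),"marker",proj(c,[.4706,-.2969,.036]).round(1),[b[0] for b in blobs(i,(50,120,100),(75,255,255),20)[1]])
a=plane(c,(0,0),.036)
cv2.imwrite("pics/w8.png",cv2.resize(i[150:270,180:340],(800,600),interpolation=cv2.INTER_CUBIC))
E
```

```text
[ 0.32849127 -0.34159599  0.20584538]
pred slider [256.1 268.8] marker [287.7 278. ] []
```

View pics/w8.png

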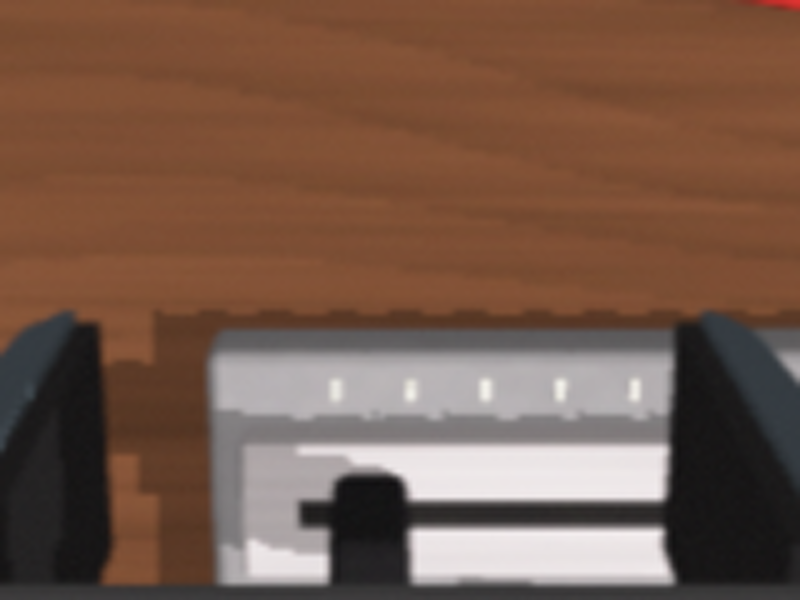

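The crop shows the black grip between columns 246.6 and 261.4 (centre about 254) and its foot at row 245, so the slider sits about y = -0.343.

```bash
python3 - <<'E'
from h import *
c=ctrl.read_camera("wrist")
for x in (.4147,.4177,.4207): print(proj(c,[x,-.3435,.037]).round(1))
go([.431,-.343,.10],tool([0,0,-1],[-.014,1,0]))
E
```

```text
[254.1 240.8]
[254.1 242.9]
[254.1 244.9]
pos [ 0.3285 -0.3417  0.2059] shift units (old axes) [-5.1  -0.17  5.31] (new axes) [-5.12 -0.14  5.29] turn [0.03 0.04 0.03] q [-0.93  0.29  1.72  0.01  1.13 -2.52]
```

Emit:
{"name": "drive_tool", "arguments": {"targets": "-1 -0.05 0 0 0 0 0.2;-1 0 0 0 0 0 0.2;-1 0 0.5 0 0 0 0.2;-1 0 1 0 0 0 0.2;-1 0 1 0 0 0 0.2;-0.2 0 1 0 0 0 0.2;0 0 1 0 0 0 0.2;0 0 0.8 0 0 0 0.2;0 0 0 0 0 0 0.2;0 0 0 0 0 0 0.2"}}

```text
time_s: 24.25
eef_pos: [0.4328, -0.3418, 0.1007]
tcp_rot: [3.139, 0.004, -3.126]
wrist_force: [0.2, -0.5, -0.1]
grip_width: 0.0729
finger_force: 0.0
```

```bash
python3 - <<'E'
from h import *
go([.432,-.343,.048],tool([0,0,-1],[-.014,1,0]))
c=ctrl.read_camera("wrist");i=c["img"][150:290,180:340]
g=i.max(2);print(proj(c,[.4177,-.3435,.0765]).round(1),proj(c,[.4177,-.3435,.037]).round(1))
for r in range(0,115,8):
  print(r+150,"".join("#" if v<45 else ("+" if v<90 else ".") for v in g[r,::2]))
E
```

```text
pos [ 0.4328 -0.3418  0.1007] shift units (old axes) [ 0.05 -0.07  2.63] (new axes) [ 0.04 -0.06  2.63] turn [0.02 0.04 0.02] q [-0.78  0.53  1.66  0.01  0.95 -2.37]
[255.1 204.1] [255.3 188.8]
150 .............................+.++++++++++++++++++++++++++++.++++++++++++..+.+...
158 ................................................................................
166 ................................................................................
174 ................................................................................
182 +++++++++++++...................................................................
190 ................................................................................
198 ................................###########.....................................
206 ...........................##################++++++++++++#++++++++++++++++++++++
214 ....++++++++++.................############+..........................+++.......
222 ++++++####++...................############+........................#####+++++..
230 +++#######+....................#############.......................+#######+++++
238 +##########++++....................................................+#########+++
246 ###########++++..........+##################################+.....##############
254 ###########++++..........#######################################################
262 ###########++++..........##########################+...............+############
```

Emit:
{"name": "drive_tool", "arguments": {"targets": "0 -0.05 1 0 0 0 0.2;0 0 1 0 0 0 0.2;0 0 0.6 0 0 0 0.2;0 0 0 0 0 0 0.2;0 0 0 0 0 0 0.4;0 0 0 0 0 0 0.6;0 0 0 0 0 0 0.7;0 0 0 0 0 0 0.8;0 0 0 0 0 0 0.8;0 0 0 0 0 0 0.8", "newtons": 6}}

```text
time_s: 25.55
eef_pos: [0.4327, -0.3425, 0.0483]
tcp_rot: [3.139, 0.004, -3.126]
wrist_force: [-0.2, -0.4, 1.2]
grip_width: 0.0201
finger_force: 6.0
```

Emit:
{"name": "drive_tool", "arguments": {"targets": "0 0 0 0 0 0 0.85;0 0 0 0 0 0 0.85;0 0 0 0 0 0 0.85", "newtons": 10}}

```text
time_s: 25.92
eef_pos: [0.4327, -0.3425, 0.0483]
tcp_rot: [3.139, 0.004, -3.126]
wrist_force: [-0.7, -0.9, 0.3]
grip_width: 0.0202
finger_force: 10.0
```

Emit:
{"name": "drive_tool", "arguments": {"targets": "0 0.4 0 0 0 0 0.85;0 0.5 0 0 0 0 0.85;0 0.5 0 0 0 0 0.85;0 0.5 0 0 0 0 0.85;0 0.35 0 0 0 0 0.85;0 0 0 0 0 0 0.85;0 0 0 0 0 0 0.85"}}

```text
time_s: 26.8
eef_pos: [0.432, -0.2973, 0.0484]
tcp_rot: [3.139, 0.004, -3.126]
wrist_force: [1.2, 1.7, -2.9]
grip_width: 0.0199
finger_force: 10.0
```

Emit:
{"name": "drive_tool", "arguments": {"targets": "0 0 0 0 0 0 0.7;0 0 0 0 0 0 0.6;0 0 0 0 0 0 0.5;0 0 0 0 0 0 0.4;0 0 0 0 0 0 0.4;0 0 0 0 0 0 0.4;0 0 -1 0 0 0 0.4;0 0 -1 0 0 0 0.4;0 0 -1 0 0 0 0.4;0 0 -1 0 0 0 0.4"}}

```text
time_s: 28.05
eef_pos: [0.4316, -0.2976, 0.1291]
tcp_rot: [3.139, 0.004, -3.126]
wrist_force: [-0.2, -0.6, -0.2]
grip_width: 0.0545
finger_force: 0.0
```

Emit:
{"name": "drive_tool", "arguments": {"targets": "1 0 -1 0 0 0 0.1;1 0 -1 0 0 0 0.1;1 0 -1 0 0 0 0.1;1 0 -1 0 0 0 0.1;0 0 0 0 0 0 0.1;0 0 0 0 0 0 0.1"}}

```text
time_s: 28.8
eef_pos: [0.3517, -0.2991, 0.2077]
tcp_rot: [3.139, 0.004, -3.126]
wrist_force: [0.6, 0.2, -0.4]
grip_width: 0.0818
finger_force: 0.0
```

```bash
python3 - <<'E'
from h import *
s=ctrl.state();print(s["eef_pos"])
c=ctrl.read_camera("wrist");i=c["img"]
mk=[b for b in blobs(i,(50,120,100),(75,255,255),10)[1]];print("marker",mk,proj(c,[.4706,-.2969,.036]).round(1),"slider pred",proj(c,[.4337,-.2975,.0765]).round(1))
g=i.max(2)
for r in range(200,262,4): print(r,"".join("#" if v<45 else ("+" if v<90 else ".") for v in g[r,190:330:1]))
cv2.imwrite("pics/w9.png",cv2.resize(i[150:270,180:340],(800,600),interpolation=cv2.INTER_CUBIC))
t=ctrl.read_camera("top")["img"];cv2.imwrite("pics/t9.png",cv2.resize(t[160:235,305:405],(800,600),interpolation=cv2.INTER_CUBIC))
print("red/top pixel occlusion",t[191,353],[b[0] for b in blobs(t,(50,120,100),(75,255,255),5)[1]])
E
```

```text
[ 0.35170963 -0.29907991  0.20768253]
marker [([256.9, 262.6], [254, 259, 7, 8, 55], ((257.0, 262.5), (7.0, 6.0), 90.0))] [256.9 261.8] slider pred [257. 252.]
200 ............................................................................................................................................
204 ............................................................................................................................................
208 ............................................................................................................................................
212 ............................................................................................................................................
216 ##+.................................................................................................................................+#####++
220 ##+.................................................................................................................................+#######
224 ###...............................................................
[... 734 characters left out ...]
........................................................#########
248 ####+.......................................................+#############+.......................................................+#########
252 ####+......................................................+###############+......................................................+#########
256 #####......................................................+##############+.......................................................##########
260 ####+.............................................................................................................................+#########
red/top pixel occlusion [ 13 250   0] [[353.1, 191.7]]
```

```bash
python3 - <<'E'
from h import *
for n in("top","scene"):
  c=ctrl.read_camera(n);P=proj(c,[.4895,.3193,.05]);print(n,P.round(1),[b[:2] for b in blobs(c["img"],(8,180,120),(20,255,255),30)[1] if np.hypot(*(np.array(b[0])-P))<12])
s=ctrl.state();print(s["time_s"],abs(s["qvel"]).max());print(ctrl.finish_job())
E
```

```text
top [125.6 187.7] []
scene [359.7 256.4] [([360.2, 255.5], [353, 246, 16, 20, 226])]
29.0 0.0028075078781364645
the job is handed in; nothing more can be done
None
```

I drew the cap off the probe and lowered it upright, mouth down, into the brass holder. I then slid the slider level with the green marker (within about 1 mm by the wrist camera), let go, and handed the job in at 29 s.

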